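Lock the bayonet ring of the table-top cheese grater

ROBOT

A 6-joint arm with a two-finger parallel gripper is mounted at the origin on a cart in front of the work surface, level with it; the furniture and walls round the work are solid. World frame = base frame: x ahead of the robot, y to its left, z up, the work surface at z = 0. Lengths are in mm, angles in degrees, forces in N, time in s.
With the tool pointing down it reaches from about 300 to 750 mm from the base axis. Payload 8.5 kg.
Tool frame: the origin (TCP) lies at the very end of the fingers, on their centre line; the grasp point (between the pads) lies 19 mm behind it; z points along the fingers, y is the line along which they close (so a half turn about z gives the same grasp; the last joint's range is limited). The gripper opens to 88 mm and grips with 3 to 60 N. Pads are 18 mm wide; open, the fingers measure 123 mm over their backs; the gripper's body (75 mm by 187 mm) begins 45 mm behind the grasp point.
Start: joints at [55.56, 21.807, 74.336, -0, 83.858, -12.336], TCP at [206.955, 509.558, 213.048] pointing down, gripper open.
Joint ranges: [-178.18, 178.18], [-50.72, 133.34], [12.68, 142.11], [-81.47, 261.47], [9.98, 163.14], [-165.26, 165.26]. Speed limits (degrees/s): [136.94, 136.94, 180, 180, 180, 180].

INTERFACE

Orientations are given as a 3x3 rotation matrix whose columns are the frame's x, y, z axes.
In Python, from cell import robot, imaging, job gives the robot as it stands.
- The arm moves only by the tool apply_moves, never from a script. Its argument "deltas" is a list of rows, each a list of 7 numbers: the turn, a rotation vector about the tool's x, y, z in units of 5 degrees (1.0 is 5 degrees), then the shift along the tool's x, y, z in units of 40 mm (1.0 is 40 mm), then the finger opening in mm, from 0 to 88.1. In form: [[ax, ay, az, dx, dy, dz, grip], ...]. A call has 1 to 5 rows; each row is the pose to reach, as a shift and turn from the pose commanded when the call began, along the tool's axes at that moment; what a row does not reach only later rows make up. A row lasts 1/12 s, in which the tool goes at most 41.7 mm and 7.16 degrees, less where a joint would pass 70% of its speed; a pose out of reach is approached as far as the arm can. A call with a gripper value outside its range is refused whole. The fingers move at their own pace and stop on an object; "squeeze" is the grip in N (left out, the last holds). Time passes only in rows, so rows that repeat a pose let the fingers close. It gives the time, the measured TCP pose, the force, the opening and the grip force at its end, in the units of the state.
- robot.observe(): the state, without advancing time (a new reading comes with each control period).
- imaging.get_image(name): name is "side" or "top" or "wrist"; returns (picture, depth): 400x640x3 uint8, red, green, blue; 400x640 float32, mm along the optical axis (not along the pixel's ray), 0 where there is no reading.
- imaging.calibration(name): a dict with "K" (3x3 intrinsics, pixels), "view" (4x4, takes a point from world to camera coordinates). Camera axes: x right, y down, z forward; pixel columns grow to the right and rows downward; lengths in mm; the calibration is good to about 2 mm. The wrist camera is an equidistant fisheye: a pixel r from the principal point sees the ray r / f radians off the axis. A picture is of the moment at which its call begins: read the wrist's pose just before it. calibration takes no time and is no camera call; for the wrist camera it gives the pose at the moment of the call.
- job.finish_job(): hands the job in; it is judged then, once.
The state is a dict: "time": time; "q": joint angles; "qd": joint speeds; "joint_torque": joint torques, N m; "tool_pos": TCP position; "ee_rot": TCP orientation; "contact_force": force on the tool from outside, world axes, zero at the start; "wrist_torque": the same for the moment, N m; "width": finger opening in mm; "finger_force": force on a finger pad.
Only numpy, scipy, OpenCV 4.12 (cv2) and the standard library are available. Lean on these libraries where they do the work, as an engineer would, in place of code of your own. Each camera call takes 0.05 s, during which the arm holds its last target. There are 200 camera calls.

TASK

The retaining ring of the cheese grater only rests on its spring: press it down lightly and turn it clockwise (seen from above) until you feel its lugs drop through the hidden gaps in the neck, then push it on down and keep turning clockwise, about a quarter turn more, up to the stop. Let it spring up so that it clicks locked, and let go. Never force the ring down on the neck (no more than about 3.5 kg of push), and do not shift the things standing round the grater.

Things in the scene. Friction and masses are not known exactly. Their poses are not given: they have to be found in the camera images.
- grater: White table-top grater, fixed to the worktop. Housing 150 (its x) x 190 (its y) mm, with a flat, otherwise clear steel deck 90 mm above the worktop. Origin: centre of the underside; z up; outlet chute on its -x side. The neck that carries the ring stands upright on the deck at x = 0, y = +35 mm of this frame.
- ring_grip (a point): Point on the ring's vertical axis, 20 mm above its lower edge, 14 mm below its top; moves with the ring. The ring is a grey metal collar, 64 mm outside diameter, 34 mm high, round and finely fluted (grip the outside at any yaw), with an inward lip round the grating disc and a small bar on its top. At the start its lower edge is 20 mm above the deck.
- neck_foot (a point): Fixed point on the ring's axis at deck height. The steel neck here is hidden under the ring: its flange has two gaps, half a turn apart, for the ring's two inner lugs. The gaps can neither be seen nor read: they lie 0.2 to 0.85 rad clockwise of where the lugs start, differently each time. Lugs pass when within 0.12 rad of the gap's middle.
- ring (a joint): Turn of the ring in rad, growing CLOCKWISE seen from above; starts between 0 and 0.25. Friction about 0.04 N m plus what the lugs rub. 1.50 rad clockwise beyond the gap's middle the lugs, under the flange, meet a solid end stop. In the last 0.08 rad before it the ring can spring up 3 mm into locking pockets: then it is locked and cannot turn back.
- ring_lift (a joint): Height of the ring in m: 0 = up on its spring (start), negative = pressed down, -0.016 bottom. Spring: 1.5 N up at 0, 0.4 N more per mm. Beside the gaps the lugs meet the flange (hard) at -0.0015. Through a gap it goes to the bottom, and from -0.0125 down it turns clockwise under the flange; let go part-way it rests at -0.0125. Locked: about -0.0095. Let go in a gap: back to 0.
- neck_seat (a joint): How far the neck's slotted flange has been pushed down by the ring's lugs, in m (0 = unloaded, negative = down): its seat is a stiff spring of 10 N per mm. Normal work presses it by 0 to 1.5 mm; beyond -0.0035 (about 35 N) the ring counts as forced. While the flange is down, the ring heights given for meeting it and passing under it are lower by as much.
- small_wheel_1: Bystander, loose: yellow waxed small cheese wheel, 110 mm across, 50 high mm. Origin at the centre of its underside, z up.
- small_wheel_2: Bystander, loose: brown waxed small cheese wheel, 110 mm across, 45 high mm. Origin at the centre of its underside, z up.
- wedge_0: Bystander, loose: pale cheese wedge, 129x86x60 mm. Origin at the centre of its underside, z up.
- block_1: Bystander, loose: paper-wrapped white cheese block, 113x65x48 mm. Origin at the centre of its underside, z up.
- pepper_mill: Bystander, loose: turned wooden pepper mill, 58 across, 170 high mm. Origin at the centre of its underside, z up. To its left, beyond the worktop, a tall fixed stock stand rises above the worktop: keep the arm clear of it.
- honey_jar: Bystander, loose: jar with a white lid, 60 across, 99 high mm. Origin at the centre of its underside, z up.
- card: Bystander, loose: price card in a small wooden foot, 23x62x59 mm. Origin at the centre of its underside, z up.

How it is judged:
By the outcome, as a careful person would: the job done as asked, in the order asked, and still so for the second after the job is handed in, with the robot touching nothing.
It also fails if it takes over 54 s, if anything falls off the work surface, if the arm or the gripper's body presses on something with over 40 N, if the wrist force passes 120 N, or if a joint passes its speed limit or range.

## Working session

There is one attempt and no reset: what is moved stays moved. The work goes in short steps, Python scripts to look and compute and a tool call to move; the robot and the scene stay as the last step left them, time stands still between calls to the robot, and variables do not carry over. Pictures are saved under pics/ and viewed, at most 10 in all, crops included, and the job is handed in when it is done.

Besides the shell and the picture viewer there is one more tool, called after "Emit:" as a command line: name --pt "numbers of a row" for each row, then --argument value for the rest. apply_moves: Moves the arm, as the interface text tells. Its arguments: {"type":"object","properties":{"deltas":{"type":"array"},"squeeze":{"type":"number"}},"required":["deltas"]}

```bash
mkdir -p pics; python3 - <<'E'
from cell import robot, imaging
import cv2,numpy as np
s=robot.observe(); print({k:np.round(v,3).tolist() for k,v in s.items()})
for n in("top","side"):
    p,d=imaging.get_image(n); cv2.imwrite(f"pics/{n}1.png",p[:,:,::-1]); np.save(f"{n}_d.npy",d)
    c=imaging.calibration(n); print(n,np.round(c["K"],1).tolist(),np.round(c["view"],3).tolist())
E
```

```text
{'time': 0.0, 'q': [55.56, 21.841, 74.385, -0.001, 83.858, -12.335], 'qd': [-0.0, 0.084, 0.069, 0.02, 0.098, 0.043], 'joint_torque': [-0.001, -43.793, -22.456, 0.071, 0.035, -0.0], 'tool_pos': [206.779, 509.302, 212.435], 'ee_rot': [[-0.926, 0.376, -0.001], [0.376, 0.926, -0.001], [0.0, -0.001, -1.0]], 'contact_force': [-0.865, -0.161, 0.924], 'wrist_torque': [0.018, 0.01, -0.05], 'finger_force': 0.0, 'width': 88.205}
top [[378.8, 0.0, 317.7], [0.0, 378.8, 191.8], [0.0, 0.0, 1.0]] [[0.004, -1.0, -0.01, 65.248], [-0.998, -0.003, -0.067, 529.854], [0.067, 0.01, -0.998, 908.39], [0.0, 0.0, 0.0, 1.0]]
side [[405.4, 0.0, 319.8], [0.0, 405.4, 196.5], [0.0, 0.0, 1.0]] [[0.441, 0.897, -0.021, -290.095], [0.528, -0.278, -0.803, -181.595], [-0.726, 0.343, -0.596, 1350.513], [0.0, 0.0, 0.0, 1.0]]
```

View pics/top1.png

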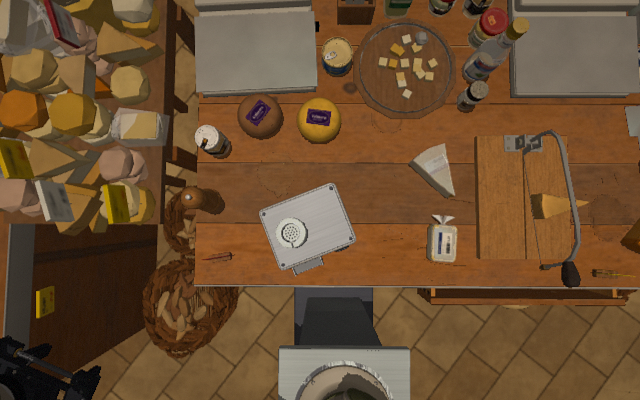

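View pics/side1.png

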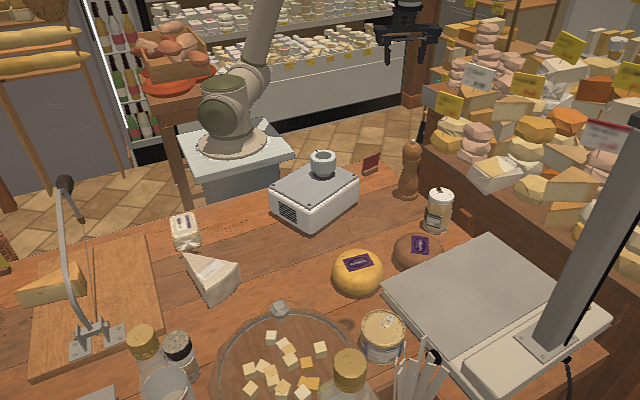

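The top view shows the grater deck (corners about (261,212), (333,184), (356,240), (280,271)) with the ring at (291,233). The pepper mill is at (200,200) and the card at (217,257). The side view shows the ring at (322,162), the mill at (410,170) and the card at (371,163).

```bash
cat > h.py <<'E'
from cell import robot, imaging
import cv2,numpy as np
def cloud(n,d):
    c=imaging.calibration(n);K=c["K"];V=np.array(c["view"])
    v,u=np.mgrid[:400,:640]
    P=np.stack([(u-K[0][2])/K[0][0]*d,(v-K[1][2])/K[1][1]*d,d],-1)
    return (P-V[:3,3])@V[:3,:3]
def circ(p):
    A=np.c_[2*p,np.ones(len(p))];s=np.linalg.lstsq(A,(p**2).sum(1),rcond=None)[0]
    return s[:2],np.sqrt(s[2]+s[0]**2+s[1]**2)
E
python3 - <<'E'
from h import *
d=np.load("top_d.npy");W=cloud("top",d)
R=W[170:290,240:370].reshape(-1,3)
dk=R[(abs(R[:,2]-90)<8)];print("deck z",np.median(dk[:,2]),len(dk))
print("deck rect",cv2.minAreaRect(dk[:,:2].astype(np.float32)))
rg=R[(R[:,2]>120)];print("ring",len(rg),np.percentile(rg[:,2],[5,50,95]),cv2.minEnclosingCircle(rg[:,:2].astype(np.float32)),rg.mean(0))
for nm,(a,b,c,e) in dict(mill=(175,225,170,230),card=(235,275,195,245),jar=(115,165,190,235),w1=(90,140,235,285)).items():
    q=W[a:b,c:e].reshape(-1,3);q=q[(q[:,2]>15)&(q[:,2]<200)]
    print(nm,len(q),q.min(0).round(),q.max(0).round(),np.median(q,0).round())
d=np.load("side_d.npy");W=cloud("side",d)
for nm,(a,b,c,e) in dict(ring=(145,182,300,345),mill=(135,200,395,425),card=(150,180,355,385)).items():
    q=W[a:b,c:e].reshape(-1,3);q=q[(q[:,2]>(120 if nm=="ring" else 15))&(q[:,2]<200)&(q[:,0]>150)]
    print("side",nm,len(q),q.min(0).round(),q.max(0).round(),np.median(q,0).round())
    if nm=="ring":
        t=q[(q[:,2]>138)];print(cv2.minEnclosingCircle(t[:,:2].astype(np.float32)))
E
```

```text
deck z 89.96074399126925 4183
deck rect ((448.73895263671875, 90.89187622070312), (143.52267456054688, 182.22763061523438), 21.558927536010742)
ring 765 [121.94113866 142.97928796 942.28330881] ((443.6639099121094, 104.36679077148438), 52.61484909057617) [437.91517936 118.84769507 192.07584377]
mill 758 [484. 309.  15.] [537. 358. 173.] [507. 322. 144.]
card 143 [358. 276.  15.] [382. 337.  62.] [372. 304.  17.]
jar 748 [620. 288.  15.] [677. 347. 103.] [644. 311.  98.]
w1 1767 [665. 150.  19.] [777. 273.  60.] [720. 210.  43.]
side ring 486 [404.  87. 120.] [470. 150. 147.] [447. 117. 137.]
((437.0614013671875, 120.01110076904297), 33.40607452392578)
side mill 1000 [449. 305.  15.] [538. 418. 171.] [525. 320.  93.]
side card 239 [363. 185.  15.] [484. 332.  92.] [373. 299.  38.]
```

Emit:
apply_moves --pt "0 0 0 -0.78 -0.6 0 88" --pt "0 0 0 -1.56 -1.2 0 88" --pt "0 0 0 -2.34 -1.8 0 88" --pt "0 0 0 -3.12 -2.4 0 88" --pt "0 0 0 -3.9 -3.0 0 88" --squeeze 45

```text
time: 0.52
tool_pos: [306.6, 338.0, 212.8]
ee_rot: [[-0.927, 0.376, -0.0], [0.376, 0.927, -0.0], [0.0, -0.0, -1.0]]
contact_force: [2.0, -0.1, -0.2]
width: 87.6
finger_force: 0.0
```

Emit:
apply_moves --pt "0 0 0 -0.78 -0.6 0 88" --pt "0 0 0 -1.56 -1.2 0 88" --pt "0 0 0 -2.34 -1.8 0 88" --pt "0 0 0 -3.12 -2.4 0 88" --pt "0 0 0 -3.9 -3.0 0 88"

```text
time: 0.93
tool_pos: [406.1, 167.9, 213.0]
ee_rot: [[-0.926, 0.376, -0.0], [0.376, 0.926, -0.0], [0.0, -0.0, -1.0]]
contact_force: [0.5, 0.4, -0.1]
width: 87.9
finger_force: 0.0
```

Emit:
apply_moves --pt "0 0 0 -0.6 -0.45 0 88" --pt "0 0 0 -1.0 -0.8 0 88" --pt "0 0 0 -1.17 -0.85 0 88" --pt "0 0 0 -1.17 -0.85 0 88" --pt "0 0 0 -1.17 -0.85 0 88"

```text
time: 1.35
tool_pos: [435.9, 121.3, 212.8]
ee_rot: [[-0.926, 0.376, -0.001], [0.376, 0.926, 0.0], [0.001, 0.0, -1.0]]
contact_force: [0.2, 1.2, -0.8]
width: 88.2
finger_force: 0.0
```

```bash
python3 - <<'E'
from h import *
s=robot.observe(); print({k:np.round(v,3).tolist() for k,v in s.items()})
c=imaging.calibration("wrist");print(np.round(c["K"],1).tolist(),np.round(c["view"],4).tolist())
p,d=imaging.get_image("wrist"); cv2.imwrite("pics/w1.png",p[:,:,::-1]);np.save("w1d.npy",d)
E
```

```text
{'time': 1.35, 'q': [0.484, 12.015, 88.77, 0.02, 79.257, -67.408], 'qd': [1.331, -0.595, 0.274, -0.016, 0.039, -0.114], 'joint_torque': [-1.322, -32.918, -21.892, -0.036, 0.039, -0.044], 'tool_pos': [435.926, 121.278, 212.84], 'ee_rot': [[-0.926, 0.376, -0.001], [0.376, 0.926, 0.0], [0.001, 0.0, -1.0]], 'contact_force': [0.172, 1.168, -0.815], 'wrist_torque': [0.064, 0.039, -0.059], 'finger_force': 0.0, 'width': 88.246}
[[309.7, 0.0, 319.8], [0.0, 309.7, 198.6], [0.0, 0.0, 1.0]] [[0.3759, 0.9267, -0.0004, -276.4543], [0.8814, -0.3574, 0.309, -383.7751], [0.2862, -0.1164, -0.9511, 279.1664], [0.0, 0.0, 0.0, 1.0]]
```

View pics/w1.png

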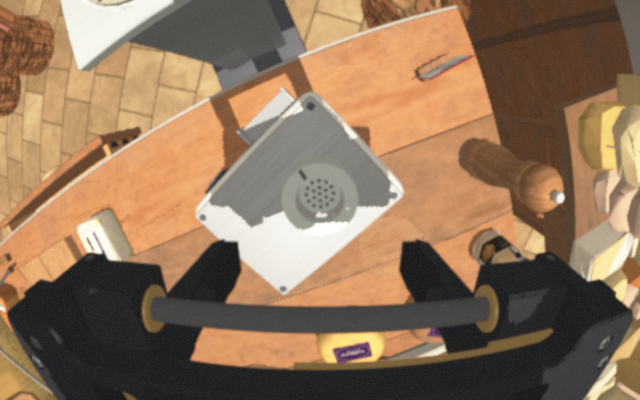

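The wrist view shows the ring centred near (320,196) between the fingers. The mill is at (510,175), well clear. Next I refine the ring axis from the depth images.

```bash
python3 - <<'E'
from h import *
from scipy.optimize import least_squares
def med(nm,W,m,r):
    p=W[m][:,:2]; 
    f=lambda c:np.clip(np.hypot(*(p-c).T)-31,0,None)
    print(nm,len(p),cv2.minEnclosingCircle(p.astype(np.float32)),"mean",p.mean(0))
for n,f in(("top","top_d.npy"),("side","side_d.npy")):
    W=cloud(n,np.load(f)); m=(abs(W[...,2]-144)<4)&(np.hypot(W[...,0]-437,W[...,1]-120)<45); med(n,W,m,32)
d=np.load("w1d.npy");c=imaging.calibration("wrist");K=c["K"];V=np.array(c["view"])
v,u=np.mgrid[:400,:640];x=(u-K[0][2])/K[0][0];y=(v-K[1][2])/K[1][1];r=np.hypot(x,y)+1e-9
t=np.tan(r)/r;P=np.stack([x*t*d,y*t*d,d],-1);W=(P-V[:3,3])@V[:3,:3]
m=(abs(W[...,2]-144)<4)&(np.hypot(W[...,0]-437,W[...,1]-120)<45);med("wrist",W,m,32)
print("ring top z",np.median(W[m][:,2]))
E
```

```text
top 430 ((435.9115905761719, 123.54440307617188), 32.082984924316406) mean [435.55906402 123.54316441]
side 219 ((437.0614013671875, 120.01110076904297), 33.40607452392578) mean [438.77159302 118.26770715]
wrist 2729 ((436.0107727050781, 121.33805084228516), 32.12615203857422) mean [434.61714338 122.12841851]
ring top z 143.403987793226
```

Emit:
apply_moves --pt "0 0 0 0 0.02 0.7 88" --pt "0 0 0 0 0.02 1.4 88" --pt "0 0 0 0 0.02 2.0 88" --pt "0 0 0 0 0.02 2.4 88" --pt "0 0 0 0 0.02 2.52 88"

```text
time: 1.82
tool_pos: [434.7, 122.7, 110.3]
ee_rot: [[-0.927, 0.374, -0.004], [0.374, 0.927, 0.0], [0.004, -0.001, -1.0]]
contact_force: [0.4, 0.3, 0.4]
width: 88.1
finger_force: 0.0
```

Emit:
apply_moves --pt "0 0 0 0 0 0 76" --pt "0 0 0 0 0 0 72" --pt "0 0 0 0 0 0 69" --pt "0 0 0 0 0 0 67" --pt "0 0 0 0 0 0 66"

```text
time: 2.23
tool_pos: [436.9, 121.5, 113.0]
ee_rot: [[-0.927, 0.376, 0.002], [0.376, 0.927, 0.0], [-0.001, 0.001, -1.0]]
contact_force: [-0.5, 0.4, -0.7]
width: 66.1
finger_force: 0.0
```

Emit:
apply_moves --pt "0 0 0 0 0 0 65" --pt "0 0 0 0 0 0 64" --pt "0 0 0 0 0 0 63" --squeeze 10

```text
time: 2.48
tool_pos: [436.5, 120.8, 112.4]
ee_rot: [[-0.927, 0.376, -0.0], [0.376, 0.927, -0.001], [-0.0, -0.001, -1.0]]
contact_force: [-0.8, -5.8, 1.5]
width: 63.4
finger_force: 10.0
```

Emit:
apply_moves --pt "0 0 0 0 -0.02 0 63" --pt "0 0 0 0 -0.02 0 63" --pt "0 0 0 0 -0.02 0 63"

```text
time: 2.73
tool_pos: [436.5, 120.7, 112.4]
ee_rot: [[-0.926, 0.376, 0.001], [0.376, 0.926, 0.0], [-0.0, 0.0, -1.0]]
contact_force: [0.8, -0.6, 2.6]
width: 63.2
finger_force: 10.0
```

Emit:
apply_moves --pt "0 0 0 0 0 0 60" --pt "0 0 0 0 0 0 60" --pt "0 0 0 0 0 0 60" --squeeze 40

```text
time: 2.98
tool_pos: [436.5, 120.8, 112.3]
ee_rot: [[-0.927, 0.376, 0.0], [0.376, 0.927, 0.0], [-0.0, 0.0, -1.0]]
contact_force: [1.1, -1.0, 2.2]
width: 62.5
finger_force: 40.0
```

```bash
cat > st.py <<'E'
from h import *
s=robot.observe(); R=np.array(s["ee_rot"]); yaw=np.degrees(np.arctan2(R[1,0],R[0,0]))
print(s["time"],"pos",np.round(s["tool_pos"],2),"yaw %.2f"%yaw,"F",np.round(s["contact_force"],1),"T",np.round(s["wrist_torque"],2),"q6 %.1f"%s["q"][5],"w %.1f f %.1f"%(s["width"],s["finger_force"]))
E
python3 st.py
```

```text
2.9833 pos [436.46 120.75 112.31] yaw 157.90 F [ 1.1 -1.   2.2] T [-0.05 -0.08  0.06] q6 -67.5 w 62.5 f 40.0
```

Emit:
apply_moves --pt "0 0 0 0 0 0.025 60" --pt "0 0 0 0 0 0.05 60" --pt "0 0 0 0 0 0.05 60"

```text
time: 3.23
tool_pos: [436.6, 120.7, 110.6]
ee_rot: [[-0.927, 0.376, 0.001], [0.376, 0.927, 0.0], [-0.001, 0.0, -1.0]]
contact_force: [-0.8, -1.6, 8.0]
width: 62.3
finger_force: 40.0
```

```bash
python3 st.py
```

```text
3.2333 pos [436.56 120.74 110.62] yaw 157.90 F [-0.8 -1.6  8. ] T [-0.11  0.22 -0.06] q6 -67.5 w 62.3 f 40.0
```

Emit:
apply_moves --pt "0 0 0.5 0 0 0 60" --pt "0 0 0.8 0 0 0 60" --pt "0 0 0.8 0 0 0 60"

```text
time: 3.48
tool_pos: [436.5, 120.7, 110.7]
ee_rot: [[-0.897, 0.441, 0.001], [0.441, 0.897, -0.0], [-0.001, 0.0, -1.0]]
contact_force: [-2.1, -0.9, 8.1]
width: 62.6
finger_force: 40.0
```

```bash
python3 st.py
```

```text
3.4833 pos [436.49 120.67 110.72] yaw 153.82 F [-2.1 -0.9  8.1] T [-0.23  0.18 -0.03] q6 -63.4 w 62.6 f 40.0
```

Emit:
apply_moves --pt "0 0 0.5 0 0 0 60" --pt "0 0 0.8 0 0 0 60" --pt "0 0 0.8 0 0 0 60"

```text
time: 3.73
tool_pos: [436.5, 120.6, 110.7]
ee_rot: [[-0.864, 0.503, 0.001], [0.503, 0.864, -0.0], [-0.001, 0.0, -1.0]]
contact_force: [-1.1, -1.4, 9.4]
width: 62.5
finger_force: 40.0
```

```bash
python3 st.py
```

```text
3.7333 pos [436.48 120.62 110.71] yaw 149.82 F [-1.1 -1.4  9.4] T [-0.25  0.21 -0.04] q6 -59.4 w 62.5 f 40.0
```

Emit:
apply_moves --pt "0 0 0.5 0 0 0 60" --pt "0 0 0.8 0 0 0 60" --pt "0 0 0.8 0 0 0 60"

```text
time: 3.98
tool_pos: [436.4, 120.6, 110.7]
ee_rot: [[-0.827, 0.562, 0.001], [0.562, 0.827, -0.0], [-0.001, 0.0, -1.0]]
contact_force: [-1.1, -2.5, 8.2]
width: 62.3
finger_force: 40.0
```

Emit:
apply_moves --pt "0 0 0.5 0 0 0 60" --pt "0 0 0.8 0 0 0 60" --pt "0 0 0.8 0 0 0 60"

```text
time: 4.23
tool_pos: [436.4, 120.5, 110.5]
ee_rot: [[-0.786, 0.618, 0.0], [0.618, 0.786, -0.0], [-0.001, -0.0, -1.0]]
contact_force: [-0.8, -2.6, 6.7]
width: 62.1
finger_force: 40.0
```

```bash
python3 st.py
```

```text
4.2333 pos [436.37 120.5  110.55] yaw 141.81 F [-0.8 -2.6  6.7] T [-0.42  0.18 -0.11] q6 -51.4 w 62.1 f 40.0
```

Emit:
apply_moves --pt "0 0 0.4 0 0 0 60" --pt "0 0 0.8 0 0 0 60" --pt "0 0 0.8 0 0 0 60"

```text
time: 4.48
tool_pos: [436.3, 120.5, 110.2]
ee_rot: [[-0.741, 0.671, 0.0], [0.671, 0.741, -0.0], [-0.0, -0.0, -1.0]]
contact_force: [0.7, -3.3, 3.5]
width: 62.6
finger_force: 40.0
```

```bash
python3 st.py
```

```text
4.4833 pos [436.29 120.48 110.25] yaw 137.83 F [ 0.7 -3.3  3.5] T [-0.48  0.01 -0.01] q6 -47.4 w 62.6 f 40.0
```

Force has dropped from about 8 N to 3.5 N, so the lugs seem to be in the gap. I'll push down in small steps and check.

Emit:
apply_moves --pt "0 0 0.2 0 0 0.03 60" --pt "0 0 0.4 0 0 0.05 60" --pt "0 0 0.4 0 0 0.05 60"

```text
time: 4.73
tool_pos: [436.2, 120.5, 108.1]
ee_rot: [[-0.718, 0.697, -0.0], [0.697, 0.718, -0.0], [-0.0, -0.0, -1.0]]
contact_force: [-0.3, -4.4, 3.5]
width: 62.7
finger_force: 40.0
```

```bash
python3 st.py
```

```text
4.7333 pos [436.23 120.5  108.07] yaw 135.85 F [-0.3 -4.4  3.5] T [-0.66  0.12 -0.02] q6 -45.4 w 62.7 f 40.0
```

Emit:
apply_moves --pt "0 0 0 -0.007 -0.007 0.05 60" --pt "0 0 0 -0.014 -0.014 0.1 60" --pt "0 0 0 -0.014 -0.014 0.15 60" --pt "0 0 0 -0.014 -0.014 0.15 60"

```text
time: 5.07
tool_pos: [436.3, 120.3, 102.0]
ee_rot: [[-0.718, 0.696, 0.0], [0.696, 0.718, 0.001], [0.001, 0.001, -1.0]]
contact_force: [-0.1, 0.5, 6.6]
width: 62.2
finger_force: 40.0
```

Emit:
apply_moves --pt "0 0 0 0 0 0.05 60" --pt "0 0 0 0 0 0.1 60" --pt "0 0 0 0 0 0.1 60" --pt "0 0 0 0 0 0.1 60"

```text
time: 5.4
tool_pos: [436.4, 120.3, 98.3]
ee_rot: [[-0.718, 0.696, 0.0], [0.696, 0.718, 0.001], [0.0, 0.001, -1.0]]
contact_force: [-1.1, -0.2, 7.2]
width: 62.5
finger_force: 40.0
```

```bash
python3 st.py
```

```text
5.4 pos [436.36 120.33  98.31] yaw 135.91 F [-1.1 -0.2  7.2] T [ 0.06  0.17 -0.07] q6 -45.6 w 62.5 f 40.0
```

Emit:
apply_moves --pt "0 0 0.8 0 0 0 60" --pt "0 0 1.6 0 0 0 60" --pt "0 0 2.4 0 0 0 60" --pt "0 0 3.2 0 0 0 60" --pt "0 0 4 0 0 0 60"

```text
time: 5.82
tool_pos: [436.0, 120.1, 98.3]
ee_rot: [[-0.434, 0.901, -0.0], [0.901, 0.434, 0.0], [0.001, -0.0, -1.0]]
contact_force: [-3.0, -1.9, 8.0]
width: 62.7
finger_force: 40.0
```

```bash
python3 st.py
```

```text
5.8167 pos [436.02 120.13  98.3 ] yaw 115.73 F [-3.  -1.9  8. ] T [-0.25  0.38  0.06] q6 -25.4 w 62.7 f 40.0
```

Emit:
apply_moves --pt "0 0 0.8 0 -0.015 0 60" --pt "0 0 1.6 0 -0.015 0 60" --pt "0 0 2.4 0 -0.015 0 60" --pt "0 0 3.2 0 -0.015 0 60" --pt "0 0 4 0 -0.015 0 60"

```text
time: 6.23
tool_pos: [435.7, 120.0, 98.4]
ee_rot: [[-0.1, 0.995, 0.0], [0.995, 0.1, 0.001], [0.001, 0.0, -1.0]]
contact_force: [-2.1, 0.1, 7.8]
width: 62.3
finger_force: 40.0
```

```bash
python3 st.py
```

```text
6.2333 pos [435.67 119.96  98.38] yaw 95.72 F [-2.1  0.1  7.8] T [-0.09  0.38  0.01] q6 -5.4 w 62.3 f 40.0
```

Emit:
apply_moves --pt "0 0 0.8 0 -0.01 0 60" --pt "0 0 1.6 0 -0.01 0 60" --pt "0 0 2.4 0 -0.01 0 60" --pt "0 0 3.2 0 -0.01 0 60" --pt "0 0 4 0 -0.01 0 60"

```text
time: 6.65
tool_pos: [435.3, 119.9, 98.4]
ee_rot: [[0.247, 0.969, 0.0], [0.969, -0.247, 0.001], [0.001, -0.0, -1.0]]
contact_force: [-1.0, 0.1, 7.7]
width: 62.5
finger_force: 40.0
```

Emit:
apply_moves --pt "0 0 0.8 0 0 0 60" --pt "0 0 1.6 0 0 0 60" --pt "0 0 2.4 0 0 0 60" --pt "0 0 3.2 0 0 0 60"

```text
time: 6.98
tool_pos: [435.0, 120.0, 98.3]
ee_rot: [[0.504, 0.864, -0.001], [0.864, -0.504, 0.001], [0.0, -0.001, -1.0]]
contact_force: [-2.5, 1.8, 7.7]
width: 62.2
finger_force: 40.0
```

```bash
python3 st.py
```

```text
6.9833 pos [435.   120.03  98.28] yaw 59.72 F [-2.5  1.8  7.7] T [0.08 0.5  0.04] q6 30.6 w 62.2 f 40.0
```

Emit:
apply_moves --pt "0 0 0.8 0 -0.01 0 60" --pt "0 0 1.6 0 -0.01 0 60" --pt "0 0 1.6 0 -0.01 0 60"

```text
time: 7.23
tool_pos: [434.9, 120.2, 98.3]
ee_rot: [[0.62, 0.785, 0.0], [0.785, -0.62, 0.001], [0.001, -0.0, -1.0]]
contact_force: [-1.9, -0.7, 6.9]
width: 62.6
finger_force: 40.0
```

```bash
python3 st.py
```

```text
7.2333 pos [434.88 120.15  98.34] yaw 51.70 F [-1.9 -0.7  6.9] T [-0.12  0.42 -0.05] q6 38.6 w 62.6 f 40.0
```

Emit:
apply_moves --pt "0 0 0.3 0 0 0 60" --pt "0 0 0.6 0 0 0 60" --pt "0 0 0.6 0 0 0 60"

```text
time: 7.48
tool_pos: [434.8, 120.2, 98.3]
ee_rot: [[0.658, 0.753, -0.0], [0.753, -0.658, 0.001], [0.0, -0.001, -1.0]]
contact_force: [-2.2, -0.4, 7.4]
width: 62.6
finger_force: 40.0
```

```bash
python3 st.py
```

```text
7.4833 pos [434.79 120.18  98.33] yaw 48.83 F [-2.2 -0.4  7.4] T [-0.04  0.44 -0.06] q6 41.5 w 62.6 f 40.0
```

Emit:
apply_moves --pt "0 0 0.2 0 0 0 60" --pt "0 0 0.4 0 0 0 60" --pt "0 0 0.4 0 0 0 60"

```text
time: 7.73
tool_pos: [434.8, 120.2, 98.3]
ee_rot: [[0.684, 0.73, -0.0], [0.73, -0.684, 0.001], [0.0, -0.001, -1.0]]
contact_force: [-2.4, 0.2, 6.9]
width: 62.5
finger_force: 40.0
```

```bash
python3 st.py
```

```text
7.7333 pos [434.79 120.19  98.32] yaw 46.86 F [-2.4  0.2  6.9] T [-0.06  0.42 -0.04] q6 43.4 w 62.5 f 40.0
```

Emit:
apply_moves --pt "0 0 0.2 0 0 0 60" --pt "0 0 0.4 0 0 0 60" --pt "0 0 0.4 0 0 0 60"

```text
time: 7.98
tool_pos: [434.7, 120.2, 98.3]
ee_rot: [[0.709, 0.705, -0.0], [0.705, -0.709, 0.001], [0.0, -0.001, -1.0]]
contact_force: [-3.3, 0.9, 6.5]
width: 61.9
finger_force: 40.0
```

```bash
python3 st.py
```

```text
7.9833 pos [434.74 120.22  98.32] yaw 44.86 F [-3.3  0.9  6.5] T [-0.07  0.45 -0.01] q6 45.4 w 61.9 f 40.0
```

Emit:
apply_moves --pt "0 0 0.2 0 -0.01 0 60" --pt "0 0 0.4 0 -0.01 0 60" --pt "0 0 0.4 0 -0.01 0 60"

```text
time: 8.23
tool_pos: [434.7, 120.3, 98.4]
ee_rot: [[0.733, 0.68, 0.0], [0.68, -0.733, 0.0], [0.0, -0.0, -1.0]]
contact_force: [-0.5, -1.5, 7.3]
width: 62.5
finger_force: 40.0
```

```bash
python3 st.py
```

```text
8.2333 pos [434.71 120.3   98.35] yaw 42.88 F [-0.5 -1.5  7.3] T [-0.25  0.3   0.11] q6 47.5 w 62.5 f 40.0
```

Emit:
apply_moves --pt "0 0 0.2 0 0 0 60" --pt "0 0 0.4 0 0 0 60" --pt "0 0 0.4 0 0 0 60"

```text
time: 8.48
tool_pos: [434.7, 120.3, 98.4]
ee_rot: [[0.755, 0.655, 0.0], [0.655, -0.755, 0.0], [0.0, 0.0, -1.0]]
contact_force: [-0.2, -0.4, 6.9]
width: 62.4
finger_force: 40.0
```

```bash
python3 st.py; python3 - <<'E'
from h import *
p,d=imaging.get_image("wrist"); cv2.imwrite("pics/w2.png",p[:,:,::-1])
a=cv2.imread("pics/w1.png")[140:260,250:390];b=p[100:300,220:420,::-1]
cv2.imwrite("pics/w2c.png",np.hstack([cv2.resize(a,(400,343)),cv2.resize(b,(343,343))]))
E
```

```text
8.4833 pos [434.67 120.3   98.35] yaw 40.95 F [-0.2 -0.4  6.9] T [-0.21  0.36  0.58] q6 49.4 w 62.4 f 40.0
```

View pics/w2c.png

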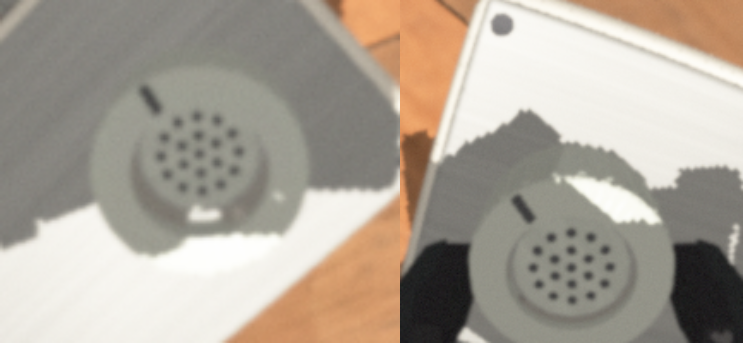

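Bar position in the hand is unchanged, so the ring has turned with the gripper. The torque has jumped to 0.58 N m. I'll confirm the stop with a small nudge.

Emit:
apply_moves --pt "0 0 0.15 0 0 0 60" --pt "0 0 0.3 0 0 0 60" --pt "0 0 0.3 0 0 0 60"

```text
time: 8.78
tool_pos: [434.7, 120.3, 98.4]
ee_rot: [[0.771, 0.637, 0.0], [0.637, -0.771, -0.0], [0.0, 0.0, -1.0]]
contact_force: [-1.5, -0.6, 7.1]
width: 62.4
finger_force: 40.0
```

```bash
python3 st.py
```

```text
8.7833 pos [434.67 120.33  98.36] yaw 39.54 F [-1.5 -0.6  7.1] T [-0.11  0.34  1.07] q6 50.9 w 62.4 f 40.0
```

At the stop (1.07 N m). Next I ease off the twist and let the ring rise.

Emit:
apply_moves --pt "0 0 -0.2 0 0 0 60" --pt "0 0 -0.4 0 0 0 60" --pt "0 0 -0.4 0 0 -0.03 60" --pt "0 0 -0.4 0 0 -0.06 60" --pt "0 0 -0.4 0 0 -0.09 60"

```text
time: 9.2
tool_pos: [434.5, 120.2, 101.1]
ee_rot: [[0.75, 0.661, -0.001], [0.661, -0.75, 0.0], [-0.001, -0.001, -1.0]]
contact_force: [3.3, -0.5, -8.9]
width: 62.3
finger_force: 40.0
```

```bash
python3 st.py
```

```text
9.2 pos [434.48 120.19 101.12] yaw 41.41 F [ 3.3 -0.5 -8.9] T [-0.08 -0.42  0.49] q6 48.9 w 62.3 f 40.0
```

Emit:
apply_moves --pt "0 0 0 0 0 -0.015 60" --pt "0 0 0 0 0 -0.03 60" --pt "0 0 0 0 0 -0.03 60"

```text
time: 9.45
tool_pos: [434.6, 120.2, 103.1]
ee_rot: [[0.75, 0.661, -0.0], [0.661, -0.75, 0.0], [-0.0, -0.0, -1.0]]
contact_force: [0.8, 0.7, -1.9]
width: 62.3
finger_force: 40.0
```

```bash
python3 st.py
```

```text
9.45 pos [434.59 120.19 103.09] yaw 41.40 F [ 0.8  0.7 -1.9] T [0.03 0.07 0.5 ] q6 48.9 w 62.3 f 40.0
```

Emit:
apply_moves --pt "0 0 -0.3 0 0 0 60" --pt "0 0 -0.6 0 0 0 60" --pt "0 0 -0.6 0 0 0 60"

```text
time: 9.7
tool_pos: [434.7, 120.2, 103.7]
ee_rot: [[0.715, 0.7, 0.0], [0.7, -0.715, 0.0], [0.001, -0.0, -1.0]]
contact_force: [-1.0, 0.7, 4.4]
width: 62.4
finger_force: 40.0
```

```bash
python3 st.py
```

```text
9.7 pos [434.72 120.21 103.65] yaw 44.39 F [-1.   0.7  4.4] T [0.01 0.37 0.07] q6 45.9 w 62.4 f 40.0
```

Emit:
apply_moves --pt "0 0 0 0 0 -0.015 60" --pt "0 0 0 0 0 -0.015 60" --pt "0 0 0 0 0 -0.015 60"

```text
time: 9.95
tool_pos: [434.7, 120.2, 103.8]
ee_rot: [[0.715, 0.699, 0.0], [0.699, -0.715, 0.0], [0.0, -0.0, -1.0]]
contact_force: [-1.9, 1.1, 1.5]
width: 62.5
finger_force: 40.0
```

```bash
python3 st.py
```

```text
9.95 pos [434.68 120.17 103.77] yaw 44.35 F [-1.9  1.1  1.5] T [0.13 0.22 0.04] q6 46.0 w 62.5 f 40.0
```

Emit:
apply_moves --pt "0 0 -0.3 0 0 0 60" --pt "0 0 -0.6 0 0 0 60" --pt "0 0 -0.6 0 0 0 60"

```text
time: 10.2
tool_pos: [434.7, 120.1, 103.7]
ee_rot: [[0.677, 0.736, 0.0], [0.736, -0.677, 0.0], [0.0, -0.0, -1.0]]
contact_force: [-0.7, 1.1, 1.9]
width: 62.4
finger_force: 40.0
```

```bash
python3 st.py
```

```text
10.2 pos [434.71 120.14 103.74] yaw 47.41 F [-0.7  1.1  1.9] T [0.17 0.24 0.05] q6 42.9 w 62.4 f 40.0
```

Emit:
apply_moves --pt "0 0 0.4 0 0 0 60" --pt "0 0 0.75 0 0 0 60" --pt "0 0 0.75 0 0 0 60"

```text
time: 10.45
tool_pos: [434.7, 120.2, 103.7]
ee_rot: [[0.725, 0.689, -0.0], [0.689, -0.725, 0.0], [0.0, -0.0, -1.0]]
contact_force: [-1.3, 1.1, 2.3]
width: 62.5
finger_force: 40.0
```

```bash
python3 st.py
```

```text
10.45 pos [434.66 120.18 103.73] yaw 43.53 F [-1.3  1.1  2.3] T [0.13 0.34 0.05] q6 46.8 w 62.5 f 40.0
```

Emit:
apply_moves --pt "0 0 0 0 0 0 66" --pt "0 0 0 0 0 0 72" --pt "0 0 0 0 0 0 80" --pt "0 0 0 0 0 0 88" --pt "0 0 0 0 0 0 88"

```text
time: 10.87
tool_pos: [434.7, 120.0, 103.6]
ee_rot: [[0.724, 0.69, -0.0], [0.69, -0.724, -0.0], [-0.0, -0.0, -1.0]]
contact_force: [0.1, 0.3, -0.2]
width: 87.6
finger_force: 0.0
```

Emit:
apply_moves --pt "0 0 0 0 0 -0.4 88" --pt "0 0 0 0 0 -1.0 88" --pt "0 0 0 0 0 -1.7 88" --pt "0 0 0 0 0 -2.4 88" --pt "0 0 0 0 0 -2.75 88"

```text
time: 11.28
tool_pos: [435.5, 120.1, 216.6]
ee_rot: [[0.724, 0.69, 0.004], [0.69, -0.724, 0.0], [0.003, 0.003, -1.0]]
contact_force: [0.4, 0.1, -0.0]
width: 87.7
finger_force: 0.0
```

Emit:
apply_moves --pt "0 0 0 0 0 0 88" --pt "0 0 0 0 0 0 88"

```text
time: 11.45
tool_pos: [434.7, 120.1, 213.4]
ee_rot: [[0.724, 0.69, 0.001], [0.69, -0.724, -0.0], [0.0, 0.0, -1.0]]
contact_force: [0.4, 1.4, -0.6]
width: 87.7
finger_force: 0.0
```

```bash
python3 st.py; python3 - <<'E'
from h import *
c=imaging.calibration("wrist");K=c["K"];V=np.array(c["view"])
p,d=imaging.get_image("wrist");cv2.imwrite("pics/w3.png",p[:,:,::-1])
v,u=np.mgrid[:400,:640];x=(u-K[0][2])/K[0][0];y=(v-K[1][2])/K[1][1];r=np.hypot(x,y)+1e-9
t=np.tan(r)/r;W=(np.stack([x*t*d,y*t*d,d],-1)-V[:3,3])@V[:3,:3]
h=np.hypot(W[...,0]-435,W[...,1]-120.5);m=(h<32)&(h>20)&(W[...,2]>110)&(W[...,2]<155)
print("top z",np.percentile(W[m][:,2],[25,50,75,95]),"deck",np.median(W[(h>40)&(h<50)][:,2]))
E
```

```text
11.45 pos [434.68 120.05 213.43] yaw 43.65 F [ 0.4  1.4 -0.6] T [-0.05  0.1  -0.03] q6 46.7 w 87.7 f 0.0
top z [133.68972229 134.19719503 134.68444594 135.33489521] deck 317.2435728934261
```

View pics/w3.png

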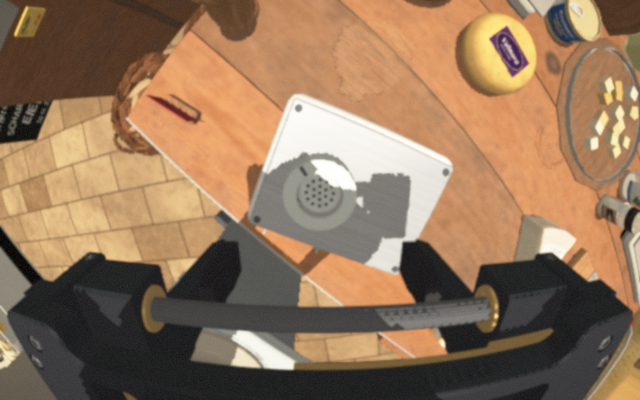

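The last view shows the ring at (320,193) with its bar turned, and the card, mill and wheel standing where they were. The ring top is 9.2 mm lower than at the start, which matches the locked height. I'm handing in the job.

```bash
python3 -c "
from cell import job
print(job.finish_job())"
```

```text
the job is handed in; nothing more can be done
None
```

The ring went through the gaps, turned clockwise to the stop, sprang up to the locked height (about 9.2 mm below its start, against 9.5 mm expected) and was released; vertical push read at most 9.4 N, the things round the grater looked unmoved, and the job is handed in. One open point: a light 3-degree turn back met no resistance, so I judged it locked by height alone.

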